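Open the vial counter and hold its carousel at the third place

ROBOT

A 7-joint arm with a two-finger parallel gripper is mounted at the origin on a cart in front of the work surface, level with it; the furniture and walls round the work are solid. World frame = base frame: x ahead of the robot, y to its left, z up, the work surface at z = 0. Lengths are in m, angles in rad, forces in N, time in s.
With the tool pointing down it reaches from about 0.4 to 0.925 m from the base axis. Payload 5.6 kg.
Tool frame: the origin (TCP) lies midway between the tips of the shut fingers; the grasp point (between the pads) lies 19 mm behind it; z points along the fingers, x is the direction in which the jaws open and shut, and the axes are right-handed (so a half turn about z gives the same grasp; the last joint's range is limited). The gripper opens to 85 mm and grips with 20 to 120 N. Pads are 22 mm wide; open, the fingers measure 114 mm over their backs; the gripper's body (76 mm by 85 mm) begins 54 mm behind the grasp point. The pads swing forward as they close: fully open they stand 13 mm farther back than shut.
Start: joints at [-1.259, 0.468, -0.012, 1.603, 0.006, 1.071, -0.056], TCP at [0.226, 0.61, 0.231] pointing down, gripper open.
Joint ranges: [-2.53, 2.53], [-0.31, 2.02], [-1.57, 1.55], [0.28, 2.44], [-1.29, 4.43], [0.15, 1.84], [-2.92, 2.92]. Speed limits (rad/s): [2.57, 2.57, 3.14, 3.14, 3.14, 3.14, 3.14].

INTERFACE

Orientations are given as [roll, pitch, yaw] about the fixed x, y, z axes, in that order (R = Rz(yaw) Ry(pitch) Rx(roll)).
In Python, from cell import env, get_image, job, recognise, trace, spot_point gives the robot as it stands.
- The arm moves only by the shell command python3 -m pendant 'ROWS' [FORCE]. ROWS is JSON, a list of rows, each an object with "dp": the shift along the tool's x, y, z scaled (see below), a list of three; "twist": the turn about the tool's z scaled (see below); "fingers": the opening, from -1 (shut) to 1 (fully open). A call has 1 to 20 rows; each row is the pose to reach, as a shift and turn from the pose commanded when the call began, along the tool's axes at that moment, turning the shorter way round; what a row does not reach only later rows make up. The controller multiplies each number of a shift by 0.08 m and each number of a turn by 360 degrees. A row lasts 1/10 s, in which the tool goes at most 50 mm and 8.59 degrees, less where a joint would pass 70% of its speed; a pose out of reach is approached as far as the arm can. A call with a number of a shift or a turn outside -1 to 1 is refused whole. A call with a gripper value outside its range is refused whole. The fingers move at their own pace and stop on an object; FORCE is the grip in N (left out, the last holds). Time passes only in rows, so rows that repeat a pose let the fingers close. It gives the time, the measured TCP pose, the force and the opening at its end, in the units of the state.
- env.get_state(): the state, without advancing time (a new reading comes with each control period).
- get_image(name): name is "scene" or "top" or "wrist"; returns a dict with "pixels" (384x512x3 uint8, red, green, blue), "intrinsics" (3x3 intrinsics, pixels), "rvec" (rotation vector, rad) and "tvec" (3), from world to camera coordinates, as OpenCV has them; the wrist camera has in their place "T_tool_cam" (4x4, takes a point from camera to tool coordinates, whose origin is the TCP and whose axes are the tool frame's). Camera axes: x right, y down, z forward; pixel columns grow to the right and rows downward; lengths in m; the calibration is good to about 2 mm. A picture is of the moment at which its call begins: read the wrist's pose just before it. There is no depth.
- job.hand_in(): hands the job in, once; it reports no verdict.
Trained networks look in the newest picture that a camera, given by its name, has taken for a name from the list of things; names that differ only in an ending like _2 or _b are one class to them, and where a whole thing is asked for, a point or a joint stands for the part that bears it (a point fixed in the world has none). Each returns a list of dicts, best first, with "p" (0 to 1); they miss things now and then, are a little off and sometimes report something else, mostly with a low value. They report only what shows in the picture. A call takes as long as a camera call.
- recognise(camera, query): "xyz" ([x, y, z] in m, in world coordinates, good to about 4 mm: the middle of the surface that is visible of it).
- trace(camera, query): "pixels" (384x512 bool, what is visible of it).
- spot_point(camera, query): "xyz" ([x, y, z] in m, in world coordinates, good to about 4 mm: a listed point, or the origin of a listed thing).
The state is a dict: "time_s": time; "q": joint angles; "qvel": joint speeds; "joint_efforts": joint torques, N m; "eef_pos": TCP position; "eef_rot": TCP orientation; "ft_force": force on the tool from outside, world axes, zero at the start; "wrist_torque": the same for the moment, N m; "opening": finger opening in m.
Only numpy, scipy, OpenCV 4.12 (cv2) and the standard library are available. Lean on these libraries where they do the work, as an engineer would, in place of code of your own. Each camera call takes 0.05 s, during which the arm holds its last target.

TASK

I want to load the next sample vial into the bench vial counter. Lift its tinted hinged lid by the front tab, right back until it rests on its stop, then grip the carousel's knob and turn it clockwise (seen from above) from the blue home cup, counting three clicks, so that the third cup after the blue one (the first empty one behind two loaded vials) stands at the yellow loading arrow. Finish while still gripping the knob there, because a spring runs the carousel back home if it is let go; leave the other things on the bench where they are.

Things in the scene. Friction and masses are not known exactly. Their poses are not given: they have to be found in the camera images.
- counter: Bench vial counter, fixed: white housing 175 x 180 mm, 70 mm high, grey trim, display and keys on its front. Origin: centre of its underside, on the carousel axis; -x points out of the front (to the robot at yaw 0). Lid stop brackets stick out 50 mm behind. In its top a round carousel of 15 open cups on a 52 mm radius: cup tops 67 mm above the bench, loaded vials up to 82 mm.
- lid (a joint): Lid angle, rad: 0 shut, 1.83 (105 degrees) open, resting on its stop. Tinted clear cover 160 deep, 166 wide, 60 mm high (top 133 mm above the bench when shut), 0.2 to 0.33 kg, hinged along its rear lower edge; the front goes up and back. Past about 1.2 rad it falls back onto the stop by itself; below that it falls shut.
- lid_hinge (a point): Middle of the lid's hinge axis, which runs along the counter's y axis, 88 mm behind the counter's origin and 72 mm above the bench.
- lid_tab (a point): Grip point on the lid's grey lift tab: a bar 26 mm wide (along the hinge), 9 mm thick, sticking out 36 mm from the lid's front wall; the point is mid-width, 25 mm out. Lid shut: 97 mm in front of the counter's origin, 117 mm above the bench; in the lid's frame 185 mm ahead of and 45 mm above the hinge. Fingers can straddle its width; it turns between the pads as the lid swings.
- knob: Black knob on the hub in the middle of the carousel, under the lid: a bar grip 44 long, 14 wide, 31 mm tall; bar from 95 to 126 mm above the bench, on a round hub 91 mm high (do not press down on it). Origin: under the foot, on the axis, 91 mm above the bench. Its x axis runs along the bar (grip it across y); the white line on top points to -x, towards the blue cup. It turns with the carousel.
- knob_grip (a point): Point to grip the knob: on its axis, 119 mm above the bench, 7 mm below the top of the bar.
- carousel (a joint): Angle of carousel and knob, rad: 0 at home (end stop, blue cup at the arrow), growing clockwise from above. Click stops every 24 degrees (0.419 rad), 15 places: first 0.419, second 0.838, third 1.257. Turning it takes a torque that falls to 0.03 N m on the way into a stop and jumps to 0.24 N m just past it; let go, it runs home. It follows the gripper with under 0.05 rad of play.
- load_mark (a point): Tip of the yellow loading arrow on the deck in front of the carousel, 72 mm in front of the counter's origin; fixed.
- flask: Bystander: small flask in foil, 68 x 70 x 78 mm, loose; origin under its centre.
- dish: Bystander: covered petri dish, 91 mm across, 17 mm high, loose; origin under its centre.
- sample_vial: Bystander: small vial with red cap, 14 mm across, 35 mm high, loose; origin under its centre.
- sample_vial_2: Bystander: a second such vial.
- tape: Bystander: beige tape dispenser, 61 x 136 x 80 mm, loose; origin under its centre.
- tweezers: Bystander: blue tweezers lying on the bench, 122 mm long, loose; origin under its centre.

How it is judged:
By the outcome, as a careful person would: the job done as asked, in the order asked, and still so for the second after the job is handed in, while the arm keeps its last pose, push and grip.
It also fails if it takes over 61 s, if anything falls off the work surface, if the arm or the gripper's body presses on something with over 40 N, if the wrist force passes 120 N, or if a joint passes its speed limit or range.

## Working session

There is one attempt and no reset: what is moved stays moved. The work goes in short steps, Python scripts to look and compute and a shell command to move; the robot and the scene stay as the last step left them, time stands still between calls to the robot, and variables do not carry over. Pictures are saved under pics/ and viewed, and the job is handed in when it is done.

```bash
ls; mkdir -p pics; python3 - <<'E'
from cell import env,get_image,recognise,spot_point
import cv2,numpy as np
np.set_printoptions(precision=4,suppress=True)
s=env.get_state();print({k:np.round(v,4) for k,v in s.items()})
for c in ["scene","top"]:
    im=get_image(c);cv2.imwrite(f"pics/{c}0.png",im["pixels"][:,:,::-1])
    C=cv2.Rodrigues(np.array(im["rvec"]))[0];print(c,-C.T@np.array(im["tvec"]),C[2])
    for q in ["counter","lid_hinge","lid_tab","knob","knob_grip","load_mark","flask","dish","sample_vial","tape","tweezers"]:
        r=spot_point(c,q);print(q,[(np.round(a["xyz"],4),round(a["p"],2)) for a in r[:3]])
E
```

```text
pics
{'time_s': np.float64(0.0), 'q': array([-1.259 ,  0.4684, -0.0116,  1.6037,  0.006 ,  1.0714, -0.0563]), 'qvel': array([-0.0009, -0.0019, -0.0012,  0.0002, -0.0018, -0.0004,  0.0014]), 'joint_efforts': array([  0.0001, -53.2377,   0.0214, -25.1315,   0.0113,   0.0075,
         0.    ]), 'eef_pos': array([0.2256, 0.609 , 0.2303]), 'eef_rot': array([3.1415, 0.0018, 1.216 ]), 'ft_force': array([ 0.1892, -0.7728, -0.0922]), 'wrist_torque': array([0.0331, 0.0292, 0.0037]), 'opening': np.float64(0.0853)}
scene [-0.3658 -0.3659  0.6512] [ 0.8429  0.09   -0.5305]
counter [(array([ 0.5519, -0.0466,  0.0014]), 0.93)]
lid_hinge []
lid_tab [(array([ 0.45  , -0.0384,  0.1192]), 0.9)]
knob []
knob_grip []
load_mark [(array([ 0.4735, -0.0408,  0.0657]), 0.98)]
flask [(array([ 0.6825, -0.344 ,  0.0036]), 0.64)]
dish [(array([ 0.467 , -0.3732,  0.0026]), 0.67)]
sample_vial [(array([ 0.3678, -0.3241, -0.0011]), 0.59), (array([ 0.3724, -0.2618, -0.0037]), 0.48)]
tape [(array([ 0.4951, -0.5551,  0.0003]), 0.75)]
tweezers []
top [ 0.4559 -0.2364  1.2257] [ 0.06   -0.0023 -0.9982]
counter [(array([ 0.5509, -0.043 ,  0.0003]), 0.88)]
lid_hinge [(array([ 0.6359, -0.0443,  0.0724]), 0.79)]
lid_tab [(array([ 0.4506, -0.0387,  0.1168]), 0.74)]
knob []
knob_grip []
load_mark [(array([ 0.4805, -0.0424,  0.0674]), 0.91)]
flask [(array([ 0.6824, -0.3478, -0.0023]), 0.63)]
dish [(array([ 0.4657, -0.3722, -0.0031]), 0.73), (array([ 0.6362, -0.0416,  0.0726]), 0.21)]
sample_vial []
tape [(array([ 0.4926, -0.5553,  0.0007]), 0.86)]
tweezers [(array([ 0.6824, -0.3471, -0.0021]), 0.63), (array([ 0.3652, -0.4663, -0.0002]), 0.49)]
```

View pics/scene0.png

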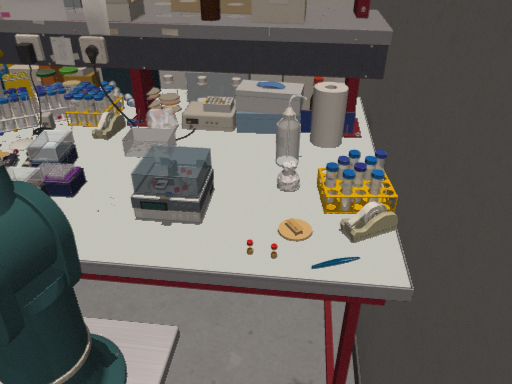

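View pics/top0.png

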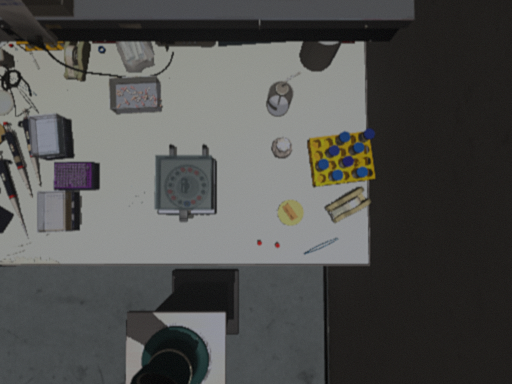

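```bash
python3 -m pendant '[{"dp":[-0.16,0.46,-0.31],"twist":-0.02,"fingers":1},{"dp":[-0.33,0.92,-0.62],"twist":-0.04,"fingers":1},{"dp":[-0.33,0.92,-0.62],"twist":-0.0515,"fingers":1},{"dp":[-0.33,0.92,-0.62],"twist":-0.0515,"fingers":1}]' 30
```

```text
time_s: 1.6
eef_pos: [0.2871, 0.5587, 0.282]
eef_rot: [3.141, -0.002, 1.537]
ft_force: [-1.3, 1.0, -1.0]
opening: 0.0856
```

```bash
python3 - <<'E'
from cell import env
s=env.get_state();print(s["time_s"],s["eef_pos"],s["eef_rot"],s["q"])
E
```

```text
1.6 [0.28712104 0.55869993 0.28195168] [ 3.14089672e+00 -1.73469522e-03  1.53693522e+00] [-1.10642646  0.38762594 -0.05703437  1.60408944  0.02363009  1.14868129
  0.3680548 ]
```

```bash
for i in 1; do python3 -m pendant '[{"dp":[-0.5,0.15,0],"twist":0,"fingers":1},{"dp":[-1,0.3,0],"twist":0,"fingers":1},{"dp":[-1,0.3,0],"twist":0,"fingers":1}]'; done
python3 -m pendant '[{"dp":[-0.5,0.15,0],"twist":0,"fingers":1},{"dp":[-1,0.3,0],"twist":0,"fingers":1}]'
python3 -m pendant '[{"dp":[-0.5,0.15,0],"twist":0,"fingers":1},{"dp":[-1,0.3,0],"twist":0,"fingers":1}]'
python3 -m pendant '[{"dp":[-0.5,0.15,0],"twist":0,"fingers":1},{"dp":[-1,0.3,0],"twist":0,"fingers":1}]'
python3 -m pendant '[{"dp":[-0.5,0.15,0],"twist":0,"fingers":1},{"dp":[-1,0.3,0],"twist":0,"fingers":1},{"dp":[-1,0.3,0],"twist":0,"fingers":1}]'
```

```text
time_s: 1.9
eef_pos: [0.3088, 0.4738, 0.2802]
eef_rot: [3.141, 0.004, 1.533]
ft_force: [0.1, -0.2, 0.1]
opening: 0.0855
time_s: 2.1
eef_pos: [0.3272, 0.3983, 0.2801]
eef_rot: [-3.14, 0.0, 1.542]
ft_force: [1.2, -0.4, 0.1]
opening: 0.0854
time_s: 2.3
eef_pos: [0.3493, 0.3167, 0.2804]
eef_rot: [-3.141, 0.0, 1.54]
ft_force: [1.3, -0.1, 0.5]
opening: 0.0856
time_s: 2.5
eef_pos: [0.3711, 0.236, 0.2806]
eef_rot: [-3.141, -0.0, 1.54]
ft_force: [-0.2, -0.7, 0.3]
opening: 0.0859
time_s: 2.8
eef_pos: [0.3939, 0.1519, 0.2808]
eef_rot: [-3.142, 0.001, 1.531]
ft_force: [0.2, 0.4, 0.4]
opening: 0.085
```

```bash
python3 -m pendant '[{"dp":[-0.5,0.1,0],"twist":0,"fingers":1},{"dp":[-1,0.2,0],"twist":0,"fingers":1}]'
python3 -m pendant '[{"dp":[-0.5,0.1,0],"twist":0,"fingers":1},{"dp":[-1,0.15,0],"twist":0,"fingers":1},{"dp":[-1,0.15,0],"twist":0,"fingers":1},{"dp":[-1,0.15,0],"twist":0,"fingers":1}]'
cat > h.py <<'E'
from cell import env,get_image,recognise,trace,spot_point
import cv2,numpy as np
from scipy.spatial.transform import Rotation as Ro
np.set_printoptions(precision=4,suppress=True)
def wrist(name):
    s=env.get_state()
    T=np.eye(4);T[:3,:3]=Ro.from_euler("xyz",s["eef_rot"]).as_matrix();T[:3,3]=s["eef_pos"]
    im=get_image("wrist");cv2.imwrite(f"pics/{name}.png",im["pixels"][:,:,::-1])
    return s,T@np.array(im["T_tool_cam"]),im
def sp(c,q):
    r=spot_point(c,q);print(c,q,[(np.round(a["xyz"],4),round(a["p"],2)) for a in r[:3]])
E
python3 - <<'E'
from h import *
s,T,im=wrist("w1");print(s["eef_pos"],s["eef_rot"],s["q"]);print(np.array(im["T_tool_cam"]));print(T)
for q in ["counter","lid_hinge","lid_tab","knob","knob_grip","load_mark"]: sp("wrist",q)
E
```

```text
time_s: 3.0
eef_pos: [0.4065, 0.0763, 0.2807]
eef_rot: [-3.141, -0.0, 1.543]
ft_force: [0.6, -0.4, 0.2]
opening: 0.0851
time_s: 3.4
eef_pos: [0.4162, -0.0041, 0.2807]
eef_rot: [-3.141, -0.0, 1.539]
ft_force: [0.3, 0.5, 0.4]
opening: 0.085
[ 0.4162 -0.0041  0.2807] [-3.1413 -0.0004  1.5388] [-0.4466 -0.014   0.3776  2.0987  0.0054  1.0562  1.4671]
[[ 1.     -0.0003 -0.001  -0.0004]
 [ 0.0006  0.9554  0.2955 -0.0744]
 [ 0.0009 -0.2955  0.9554 -0.1436]
 [ 0.      0.      0.      1.    ]]
[[ 0.0326  0.9549  0.295   0.3419]
 [ 0.9995 -0.031  -0.0101 -0.0022]
 [-0.0005  0.2952 -0.9555  0.4243]
 [ 0.      0.      0.      1.    ]]
wrist counter [(array([ 0.5529, -0.0383, -0.0004]), 0.88)]
wrist lid_hinge []
wrist lid_tab [(array([ 0.4535, -0.0414,  0.1166]), 0.68)]
wrist knob []
wrist knob_grip []
wrist load_mark [(array([ 0.4758, -0.0428,  0.0691]), 0.61)]
```

View pics/w1.png

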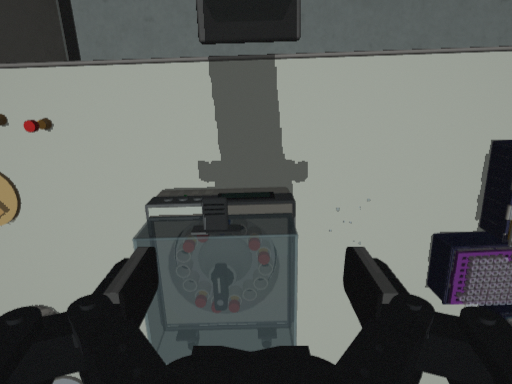

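```bash
python3 - <<'E'
import cv2
a=cv2.imread("pics/w1.png");cv2.imwrite("pics/w1c.png",cv2.resize(a[180:340,130:310],None,fx=3.5,fy=3.5,interpolation=cv2.INTER_CUBIC))
a=cv2.imread("pics/top0.png");cv2.imwrite("pics/topc.png",cv2.resize(a[135:230,140:235],None,fx=6,fy=6,interpolation=cv2.INTER_CUBIC))
E
```

```text
(no output)
```

View pics/w1c.png

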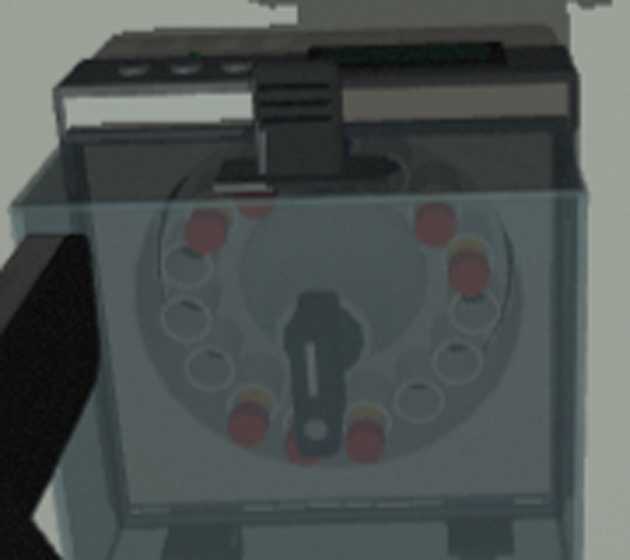

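View pics/topc.png

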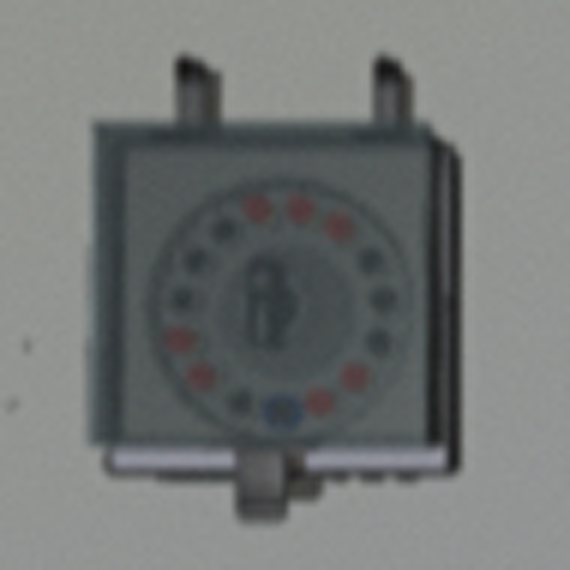

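```bash
python3 - <<'E'
from h import *
s,T,im=wrist("w2");K=np.array(im["intrinsics"])
def pl(px,z):
    d=T[:3,:3]@np.linalg.inv(K)@np.array([*px,1]);o=T[:3,3];return o+d*(z-o[2])/d[2]
a,b=pl((134.3,238.6),.133),pl((297.1,235.7),.133);d=b-a;print("lidedge",a,b,np.linalg.norm(d),np.arctan2(-d[0],d[1]))
a,b=pl((201.7,198.6),.1215),pl((227.1,198.6),.1215);print("tab",a,b)
# housing front top edge z=.07
a,b=pl((146,205.4),.068),pl((294,202),.068);d=b-a;print("house",a,b,np.linalg.norm(d),np.arctan2(-d[0],d[1]))
for k in range(2):
    for q in ["counter","lid_tab","load_mark"]: sp("wrist",q); 
    get_image("top"); sp("top","lid_tab");sp("top","counter");sp("top","lid_hinge");get_image("wrist")
E
```

```text
lidedge [ 0.4791 -0.1232  0.133 ] [0.4808 0.0398 0.133 ] 0.16295829956701677 -0.010210689276236085
tab [ 0.4427 -0.0545  0.1215] [ 0.4435 -0.0291  0.1215]
house [ 0.4671 -0.1303  0.068 ] [0.468  0.0449 0.068 ] 0.1752674200741892 -0.005494622412455521
wrist counter []
wrist lid_tab [(array([ 0.4568, -0.0389,  0.1212]), 0.61)]
wrist load_mark [(array([ 0.4784, -0.0389,  0.0695]), 0.94)]
top lid_tab [(array([ 0.4481, -0.0372,  0.1231]), 0.59)]
top counter [(array([ 0.55  , -0.0401, -0.0039]), 0.91)]
top lid_hinge [(array([ 0.6373, -0.0449,  0.0745]), 0.73)]
wrist counter [(array([ 0.5506, -0.0434, -0.0019]), 0.85)]
wrist lid_tab [(array([ 0.4544, -0.0409,  0.1219]), 0.55)]
wrist load_mark [(array([ 0.4749, -0.0441,  0.0715]), 0.96)]
top lid_tab [(array([ 0.4439, -0.0384,  0.1176]), 0.85)]
top counter [(array([ 0.5533, -0.0452, -0.0026]), 0.72)]
top lid_hinge [(array([ 0.6377, -0.0404,  0.0759]), 0.98), (array([ 0.4486, -0.039 ,  0.119 ]), 0.41)]
```

```bash
python3 -m pendant '[{"dp":[-0.22,0.25,0.3],"twist":-0.0034,"fingers":0.4},{"dp":[-0.447,0.49,0.6],"twist":-0.0034,"fingers":0.2},{"dp":[-0.447,0.49,1],"twist":-0.0034,"fingers":0.2},{"dp":[-0.447,0.49,1],"twist":-0.0034,"fingers":0.2},{"dp":[-0.447,0.49,1],"twist":-0.0034,"fingers":0.2}]'; python3 - <<'E'
from h import *
s,T,im=wrist("w3");K=np.array(im["intrinsics"]);print(s["eef_pos"],s["eef_rot"],s["opening"])
sp("wrist","lid_tab");sp("wrist","lid_hinge");sp("wrist","counter")
E
```

```text
time_s: 5.1
eef_pos: [0.4539, -0.042, 0.201]
eef_rot: [-3.14, 0.0, 1.561]
ft_force: [0.4, -0.3, 1.0]
opening: 0.0513
[ 0.4539 -0.042   0.201 ] [-3.1402  0.0003  1.5611] 0.051314121525714594
wrist lid_tab [(array([ 0.4546, -0.0377,  0.1183]), 0.84)]
wrist lid_hinge []
wrist counter [(array([ 0.5494, -0.0395, -0.0014]), 0.87)]
```

View pics/w3.png

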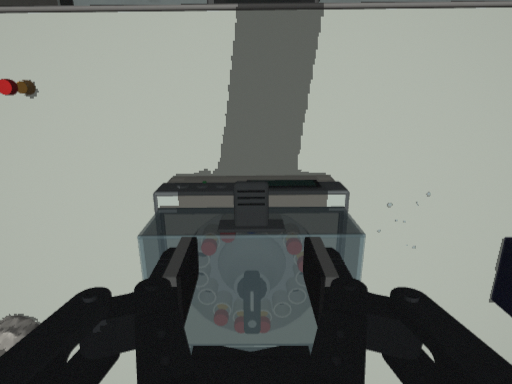

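```bash
python3 -m pendant '[{"dp":[0,0,0.4],"twist":0,"fingers":0.2},{"dp":[0,0,0.8],"twist":0,"fingers":0.2},{"dp":[0,0,0.8],"twist":0,"fingers":0.2}]'; python3 -m pendant '[{"dp":[0,0,0.2],"twist":0,"fingers":0.2},{"dp":[0,0,0.43],"twist":0,"fingers":0.2},{"dp":[0,0,0.43],"twist":0,"fingers":0.2},{"dp":[0,0,0.43],"twist":0,"fingers":0.2}]'; python3 - <<'E'
from h import *
s,T,im=wrist("w4");print(s["eef_pos"],s["eef_rot"],s["opening"],s["ft_force"])
im=get_image("scene");a=im["pixels"][120:240,110:240,::-1];cv2.imwrite("pics/s4.png",cv2.resize(a,None,fx=4,fy=4,interpolation=cv2.INTER_CUBIC))
E
```

```text
time_s: 5.6
eef_pos: [0.452, -0.0417, 0.1351]
eef_rot: [-3.136, 0.0, 1.561]
ft_force: [-0.4, 0.4, 0.6]
opening: 0.0511
time_s: 6.0
eef_pos: [0.4551, -0.0421, 0.1039]
eef_rot: [3.14, -0.0, 1.561]
ft_force: [0.7, 0.1, 0.1]
opening: 0.0515
[ 0.4551 -0.0421  0.1039] [ 3.1399 -0.0003  1.561 ] 0.05154803971062782 [0.6978 0.1237 0.1458]
```

View pics/w4.png

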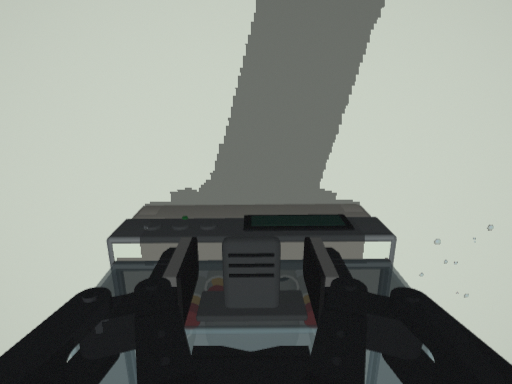

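View pics/s4.png

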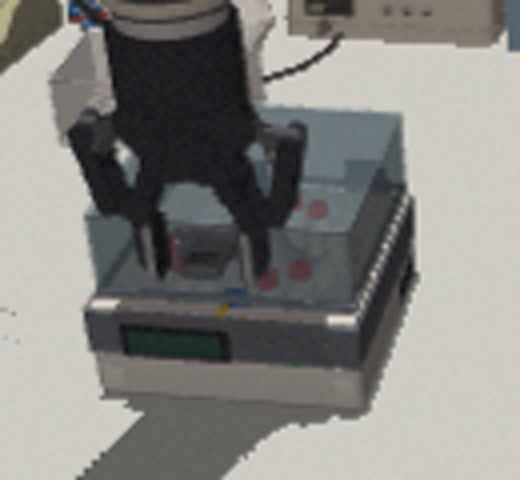

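Fingers straddle the tab (tab at cols 222–280, pads at about 195 and 307). Closing with a light grip.

```bash
python3 -m pendant '[{"dp":[0,0,0],"twist":0,"fingers":-0.2},{"dp":[0,0,0],"twist":0,"fingers":-0.6},{"dp":[0,0,0],"twist":0,"fingers":-1},{"dp":[0,0,0],"twist":0,"fingers":-1},{"dp":[0,0,0],"twist":0,"fingers":-1},{"dp":[0,0,0],"twist":0,"fingers":-1}]' 30; python3 - <<'E'
import numpy as np
# arc: tab relative hinge r=(-.185,.045); displacement after theta
r=np.array([-.185,.045])
def p(t): 
    c,s=np.cos(t),np.sin(t); # rotate front up: (-a,b)
    return np.array([r[0]*c+r[1]*s, -r[0]*s+r[1]*c])
st=[0,.4,.8,1.1,1.4,1.6,1.75]
for a,b in zip(st[:-1],st[1:]):
    n=8
    print(a,b,[tuple(np.round((p(a+(b-a)*k/n)-p(a))/.08*np.array([1,-1]),2)) for k in range(1,n+1)])
E
```

```text
time_s: 6.7
eef_pos: [0.4547, -0.0419, 0.1034]
eef_rot: [3.14, -0.001, 1.561]
ft_force: [-1.0, 1.7, 6.1]
opening: 0.0252
0 0.4 [(np.float64(0.03), np.float64(-0.11)), (np.float64(0.07), np.float64(-0.23)), (np.float64(0.11), np.float64(-0.34)), (np.float64(0.16), np.float64(-0.45)), (np.float64(0.21), np.float64(-0.55)), (np.float64(0.27), np.float64(-0.66)), (np.float64(0.33), np.float64(-0.76)), (np.float64(0.4), np.float64(-0.86))]
0.4 0.8 [(np.float64(0.07), np.float64(-0.09)), (np.float64(0.15), np.float64(-0.18)), (np.float64(0.23), np.float64(-0.27)), (np.float64(0.32), np.float64(-0.35)), (np.float64(0.41), np.float64(-0.43)), (np.float64(0.5), np.float64(-0.5)), (np.float64(0.6), np.float64(-0.57)), (np.float64(0.7), np.float64(-0.63))]
0.8 1.1 [(np.float64(0.08), np.float64(-0.04)), (np.float64(0.16), np.float64(-0.08)), (np.float64(0.24), np.float64(-0.12)), (np.float64(0.32), np.float64(-0.16)), (np.float64(0.4), np.float64(-0.19)), (np.float64(0.49), np.float64(-0.22)), (np.float64(0.57), np.float64(-0.24)), (np.float64(0.66), np.float64(-0.27))]
1.1 1.4 [(np.float64(0.0
[... 221 characters left out ...]
p.float64(0.62), np.float64(-0.06)), (np.float64(0.71), np.float64(-0.06))]
1.4 1.6 [(np.float64(0.06), np.float64(0.0)), (np.float64(0.12), np.float64(0.01)), (np.float64(0.18), np.float64(0.02)), (np.float64(0.24), np.float64(0.03)), (np.float64(0.29), np.float64(0.04)), (np.float64(0.35), np.float64(0.05)), (np.float64(0.41), np.float64(0.06)), (np.float64(0.47), np.float64(0.08))]
1.6 1.75 [(np.float64(0.04), np.float64(0.01)), (np.float64(0.09), np.float64(0.03)), (np.float64(0.13), np.float64(0.04)), (np.float64(0.17), np.float64(0.05)), (np.float64(0.21), np.float64(0.07)), (np.float64(0.25), np.float64(0.09)), (np.float64(0.29), np.float64(0.1)), (np.float64(0.34), np.float64(0.12))]
```

```bash
python3 -m pendant '[{"dp":[0,0.03,-0.11],"twist":0,"fingers":-1},{"dp":[0,0.07,-0.23],"twist":0,"fingers":-1},{"dp":[0,0.11,-0.34],"twist":0,"fingers":-1},{"dp":[0,0.16,-0.45],"twist":0,"fingers":-1},{"dp":[0,0.21,-0.55],"twist":0,"fingers":-1},{"dp":[0,0.27,-0.66],"twist":0,"fingers":-1},{"dp":[0,0.33,-0.76],"twist":0,"fingers":-1},{"dp":[0,0.4,-0.86],"twist":0,"fingers":-1},{"dp":[0,0.4,-0.86],"twist":0,"fingers":-1}]'; python3 - <<'E'
from h import *
s,T,im=wrist("w5");print(s["eef_pos"],s["eef_rot"],s["opening"],s["ft_force"])
im=get_image("scene");a=im["pixels"][90:240,110:240,::-1];cv2.imwrite("pics/s5.png",cv2.resize(a,None,fx=4,fy=4,interpolation=cv2.INTER_CUBIC))
E
```

```text
time_s: 7.6
eef_pos: [0.487, -0.042, 0.1723]
eef_rot: [3.141, -0.001, 1.561]
ft_force: [1.9, 4.4, -3.9]
opening: 0.0253
[ 0.487  -0.042   0.1723] [ 3.1407 -0.0007  1.5612] 0.02534181233892473 [ 1.9341  4.3639 -3.934 ]
```

View pics/s5.png

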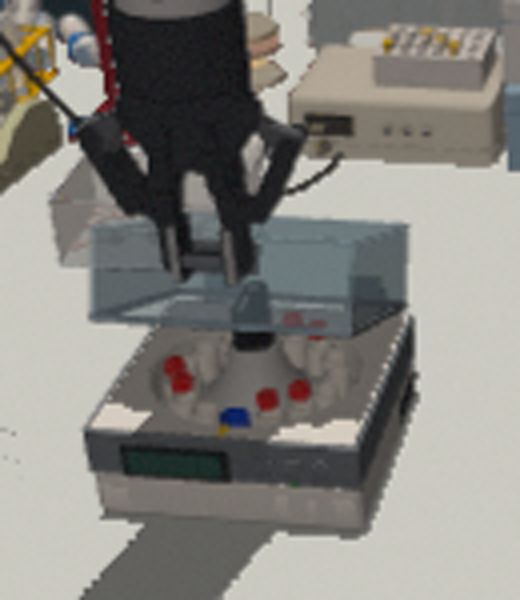

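The lid follows; fingers at (205,250) hold the tab, forces small. Continuing the arc.

```bash
python3 -m pendant '[{"dp":[0,0.07,-0.09],"twist":0,"fingers":-1},{"dp":[0,0.15,-0.18],"twist":0,"fingers":-1},{"dp":[0,0.23,-0.27],"twist":0,"fingers":-1},{"dp":[0,0.32,-0.35],"twist":0,"fingers":-1},{"dp":[0,0.41,-0.43],"twist":0,"fingers":-1},{"dp":[0,0.5,-0.5],"twist":0,"fingers":-1},{"dp":[0,0.6,-0.57],"twist":0,"fingers":-1},{"dp":[0,0.7,-0.63],"twist":0,"fingers":-1},{"dp":[0,0.7,-0.63],"twist":0,"fingers":-1}]'; python3 -m pendant '[{"dp":[0,0.08,-0.04],"twist":0,"fingers":-1},{"dp":[0,0.16,-0.08],"twist":0,"fingers":-1},{"dp":[0,0.24,-0.12],"twist":0,"fingers":-1},{"dp":[0,0.32,-0.16],"twist":0,"fingers":-1},{"dp":[0,0.4,-0.19],"twist":0,"fingers":-1},{"dp":[0,0.49,-0.22],"twist":0,"fingers":-1},{"dp":[0,0.57,-0.24],"twist":0,"fingers":-1},{"dp":[0,0.66,-0.27],"twist":0,"fingers":-1},{"dp":[0,0.66,-0.27],"twist":0,"fingers":-1}]'; python3 - <<'E'
from h import *
s,T,im=wrist("w6");print(s["eef_pos"],s["eef_rot"],s["opening"],s["ft_force"])
im=get_image("scene");a=im["pixels"][70:230,110:240,::-1];cv2.imwrite("pics/s6.png",cv2.resize(a,None,fx=3.5,fy=3.5,interpolation=cv2.INTER_CUBIC))
E
```

```text
time_s: 8.6
eef_pos: [0.5419, -0.0421, 0.2215]
eef_rot: [-3.139, -0.001, 1.561]
ft_force: [-0.1, 5.7, -1.2]
opening: 0.0252
time_s: 9.5
eef_pos: [0.5943, -0.0422, 0.2424]
eef_rot: [-3.138, -0.002, 1.561]
ft_force: [-1.9, 5.8, -1.1]
opening: 0.0252
[ 0.5943 -0.0422  0.2424] [-3.1383 -0.0016  1.5614] 0.02518260430012464 [-1.9369  5.8167 -1.1125]
```

View pics/s6.png

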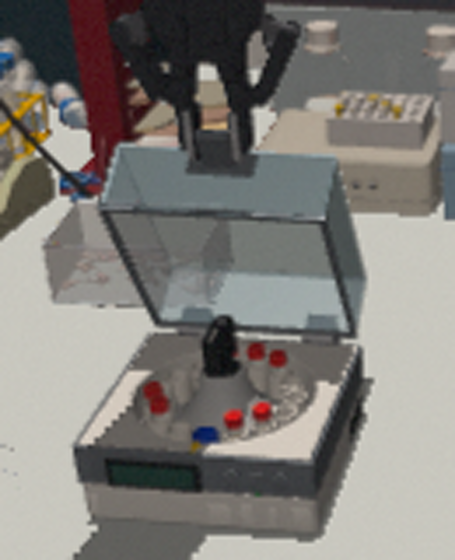

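```bash
python3 -m pendant '[{"dp":[0,0.09,-0.02],"twist":0,"fingers":-1},{"dp":[0,0.18,-0.03],"twist":0,"fingers":-1},{"dp":[0,0.26,-0.05],"twist":0,"fingers":-1},{"dp":[0,0.35,-0.06],"twist":0,"fingers":-1},{"dp":[0,0.44,-0.06],"twist":0,"fingers":-1},{"dp":[0,0.53,-0.06],"twist":0,"fingers":-1},{"dp":[0,0.62,-0.06],"twist":0,"fingers":-1},{"dp":[0,0.71,-0.06],"twist":0,"fingers":-1},{"dp":[0,0.71,-0.06],"twist":0,"fingers":-1}]'; python3 -m pendant '[{"dp":[0,0.06,0],"twist":0,"fingers":-1},{"dp":[0,0.12,0.01],"twist":0,"fingers":-1},{"dp":[0,0.18,0.02],"twist":0,"fingers":-1},{"dp":[0,0.24,0.03],"twist":0,"fingers":-1},{"dp":[0,0.29,0.04],"twist":0,"fingers":-1},{"dp":[0,0.35,0.05],"twist":0,"fingers":-1},{"dp":[0,0.41,0.06],"twist":0,"fingers":-1},{"dp":[0,0.47,0.08],"twist":0,"fingers":-1},{"dp":[0,0.47,0.08],"twist":0,"fingers":-1}]';  python3 -m pendant '[{"dp":[0,0.04,0.01],"twist":0,"fingers":-1},{"dp":[0,0.09,0.03],"twist":0,"fingers":-1},{"dp":[0,0.13,0.04],"twist":0,"fingers":-1},{"dp":[0,0.17,0.05],"twist":0,"fingers":-1},{"dp":[0,0.21,0.07],"twist":0,"fingers":-1},{"dp":[0,0.25,0.09],"twist":0,"fingers":-1},{"dp":[0,0.29,0.1],"twist":0,"fingers":-1},{"dp":[0,0.34,0.12],"twist":0,"fingers":-1},{"dp":[0,0.34,0.12],"twist":0,"fingers":-1}]'; python3 - <<'E'
from h import *
s,T,im=wrist("w7");print(s["eef_pos"],s["eef_rot"],s["opening"],s["ft_force"])
im=get_image("scene");a=im["pixels"][70:230,110:240,::-1];cv2.imwrite("pics/s7.png",cv2.resize(a,None,fx=3.5,fy=3.5,interpolation=cv2.INTER_CUBIC))
E
```

```text
time_s: 10.5
eef_pos: [0.6514, -0.0422, 0.2473]
eef_rot: [-3.139, -0.002, 1.562]
ft_force: [-0.9, 6.7, -0.3]
opening: 0.0252
time_s: 11.4
eef_pos: [0.6892, -0.0423, 0.2413]
eef_rot: [-3.14, -0.003, 1.562]
ft_force: [0.1, 7.2, 1.2]
opening: 0.0254
time_s: 12.3
eef_pos: [0.7165, -0.0423, 0.2319]
eef_rot: [-3.14, -0.003, 1.562]
ft_force: [-0.4, 6.8, 2.7]
opening: 0.0251
[ 0.7165 -0.0423  0.2319] [-3.1402 -0.0029  1.5621] 0.025114781310378604 [-0.3992  6.7644  2.6903]
```

View pics/s7.png

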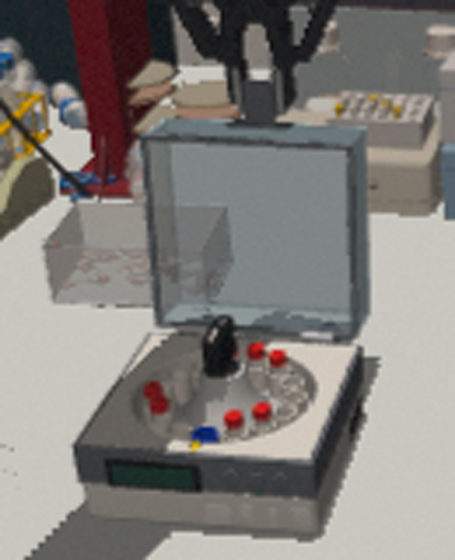

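```bash
python3 -m pendant '[{"dp":[0,0.04,0.02],"twist":0,"fingers":-1},{"dp":[0,0.08,0.04],"twist":0,"fingers":-1},{"dp":[0,0.12,0.055],"twist":0,"fingers":-1},{"dp":[0,0.15,0.07],"twist":0,"fingers":-1},{"dp":[0,0.15,0.07],"twist":0,"fingers":-1}]'; python3 -m pendant '[{"dp":[0,0,0],"twist":0,"fingers":-0.2},{"dp":[0,0,0],"twist":0,"fingers":0.1},{"dp":[0,0,0],"twist":0,"fingers":0.3},{"dp":[0,0,0],"twist":0,"fingers":0.3},{"dp":[0,0,0],"twist":0,"fingers":0.3}]'; python3 - <<'E'
from h import *
s,T,im=wrist("w8");print(s["eef_pos"],s["eef_rot"],s["opening"],s["ft_force"])
im=get_image("scene");a=im["pixels"][70:230,110:240,::-1];cv2.imwrite("pics/s8.png",cv2.resize(a,None,fx=3.5,fy=3.5,interpolation=cv2.INTER_CUBIC))
sp("scene","lid_tab")
E
```

```text
time_s: 12.9
eef_pos: [0.7285, -0.0423, 0.2263]
eef_rot: [-3.14, -0.003, 1.562]
ft_force: [0.2, 6.9, 1.9]
opening: 0.0254
time_s: 13.4
eef_pos: [0.7284, -0.0455, 0.2265]
eef_rot: [-3.142, 0.0, 1.56]
ft_force: [-0.5, 0.6, 0.6]
opening: 0.0556
[ 0.7284 -0.0455  0.2265] [-3.1415  0.0005  1.5602] 0.055618974466956954 [-0.5269  0.6076  0.5869]
scene lid_tab [(array([ 0.7278, -0.0391,  0.241 ]), 0.85)]
```

View pics/w8.png

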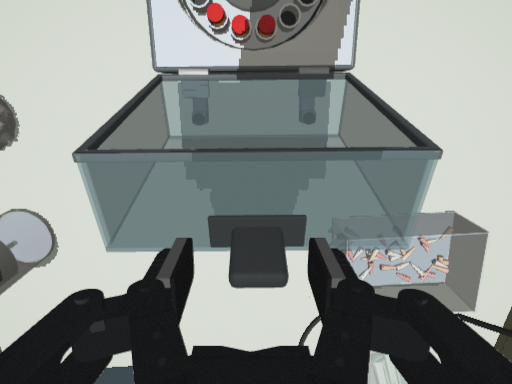

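View pics/s8.png

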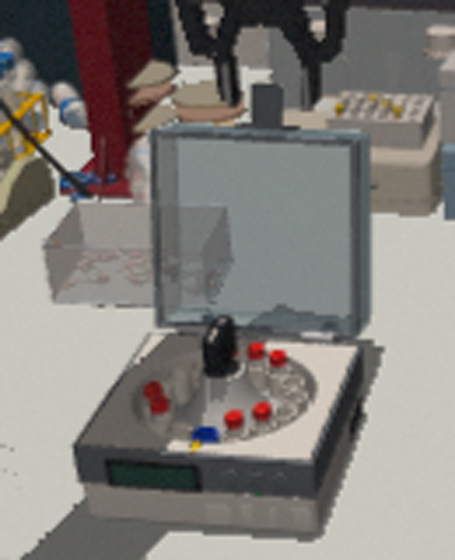

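```bash
python3 -m pendant '[{"dp":[0,0,-0.4],"twist":0,"fingers":0.3},{"dp":[0,0,-0.9],"twist":0,"fingers":0.3},{"dp":[0,0,-0.9],"twist":0,"fingers":0.3}]'; python3 -m pendant '[{"dp":[0.02,-0.4,0],"twist":0,"fingers":0.3},{"dp":[0.04,-0.9,0],"twist":0,"fingers":0.3},{"dp":[0.04,-1,0],"twist":0,"fingers":0.3},{"dp":[0.04,-1,0],"twist":0,"fingers":0.3}]'; python3 -m pendant '[{"dp":[0,-0.4,0],"twist":0,"fingers":0.3},{"dp":[0,-0.9,0],"twist":0,"fingers":0.3},{"dp":[0,-1,0],"twist":0,"fingers":0.3},{"dp":[0,-1,0],"twist":0,"fingers":0.3},{"dp":[0,-1,0],"twist":0,"fingers":0.3}]'; python3 - <<'E'
from h import *
s,T,im=wrist("w9");print(s["eef_pos"],s["eef_rot"],s["opening"],s["ft_force"])
for q in ["knob","knob_grip","load_mark","counter"]:sp("wrist",q)
for c in ["scene","top"]:
    im=get_image(c);cv2.imwrite(f"pics/{c}9.png",im["pixels"][:,:,::-1])
    for q in ["knob","knob_grip","lid_tab","counter"]:sp(c,q)
E
```

```text
time_s: 13.85
eef_pos: [0.7313, -0.0457, 0.3054]
eef_rot: [3.131, 0.001, 1.561]
ft_force: [0.9, -0.0, 0.7]
opening: 0.0552
time_s: 14.25
eef_pos: [0.648, -0.0408, 0.2993]
eef_rot: [3.141, -0.001, 1.561]
ft_force: [1.3, -0.3, 0.6]
opening: 0.0552
time_s: 14.75
eef_pos: [0.5704, -0.0399, 0.299]
eef_rot: [3.14, 0.0, 1.561]
ft_force: [0.5, 0.9, -0.5]
opening: 0.0556
[ 0.5704 -0.0399  0.299 ] [3.1395 0.0003 1.5613] 0.055590523062746325 [ 0.5019  0.901  -0.5241]
wrist knob [(array([ 0.5488, -0.0414,  0.093 ]), 0.89)]
wrist knob_grip [(array([ 0.546 , -0.0412,  0.1189]), 0.97)]
wrist load_mark [(array([ 0.4766, -0.0428,  0.0708]), 0.73), (array([ 0.5452, -0.0395,  0.1179]), 0.53)]
wrist counter [(array([ 0.5523, -0.0385, -0.0005]), 0.67)]
scene knob [(array([ 0.5472, -0.0413,  0.0897]), 0.74), (array([ 0.3711, -0.2647, -0.0033]), 0.44)]
scene knob_grip [(array([ 0.5478, -0.0398,  0.1167]), 0.54), (array([ 0.4667, -0.3728,  0.0032]), 0.33)]
scene lid_tab [(array([ 0.7264, -0.0376,  0.2426]), 0.79)]
scene counter [(array([ 0.5554, -0.0451,  0.0027]), 0.65)]
top knob [(array([ 0.5515, -0.0436,  0.0926]), 0.45)]
top knob_grip [(array([ 0.5519, -0.0406,  0.1152]), 0.5)]
top lid_tab []
top counter [(array([ 0.5499, -0.0431,  0.0001]), 0.94)]
```

View pics/w9.png

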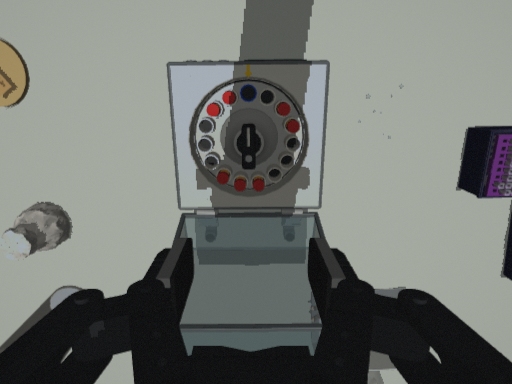

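View pics/scene9.png

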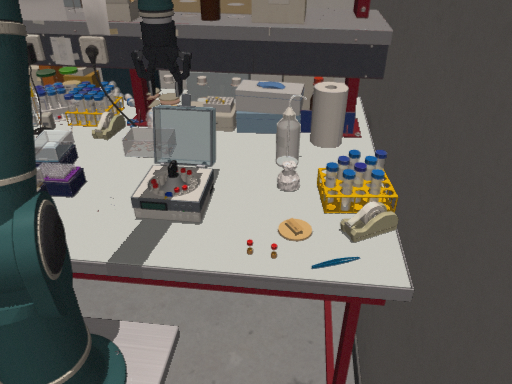

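```bash
python3 - <<'E'
from h import *
a=cv2.imread("pics/w9.png");cv2.imwrite("pics/w9c.png",cv2.resize(a[50:220,160:340],None,fx=3.3,fy=3.3,interpolation=cv2.INTER_CUBIC))
s,T,im=wrist("w10");K=np.array(im["intrinsics"]);print(s["eef_pos"])
def pl(px,z):
    d=T[:3,:3]@np.linalg.inv(K)@np.array([*px,1]);o=T[:3,3];return o+d*(z-o[2])/d[2]
r=trace("wrist","knob")
m=r[0]["pixels"].astype(np.uint8);print(r[0]["p"],m.sum(),cv2.minAreaRect(np.argwhere(m)[:,::-1].astype(np.float32)))
for c in [(167.5,63),(328.5,61),(324.5,208),(177.5,208.5)]: print(c,pl(c,.070))
print(pl((249,125),.126),pl((249,168),.126),pl((249,135.5),.068))
E
```

```text
[ 0.5686 -0.0401  0.2985]
0.59 787 ((248.5, 148.5), (45.0, 23.0), 90.0)
(167.5, 63) [ 0.4639 -0.1297  0.07  ]
(328.5, 61) [0.4638 0.0449 0.07  ]
(324.5, 208) [0.6334 0.0504 0.07  ]
(177.5, 208.5) [ 0.6322 -0.132   0.07  ]
[ 0.5256 -0.0417  0.126 ] [ 0.5685 -0.0422  0.126 ] [ 0.5434 -0.0422  0.068 ]
```

View pics/w9c.png

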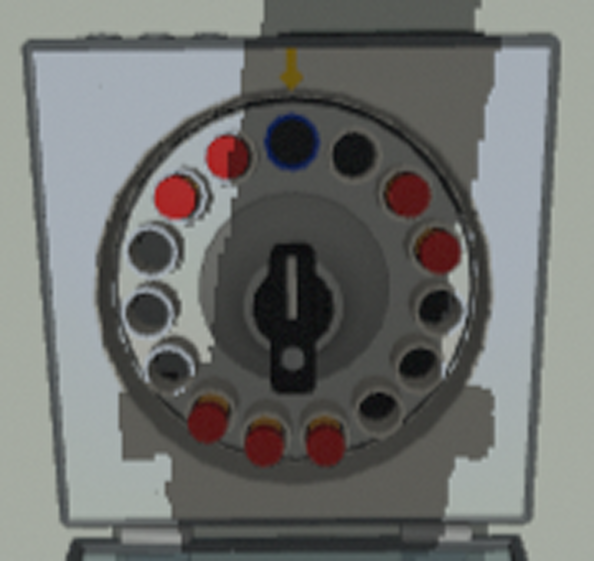

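```bash
python3 -m pendant '[{"dp":[-0.02,-0.23,0.3],"twist":0,"fingers":0.3},{"dp":[-0.02,-0.23,0.6],"twist":0,"fingers":0.1},{"dp":[-0.02,-0.23,1],"twist":0,"fingers":0.1},{"dp":[-0.02,-0.23,1],"twist":0,"fingers":0.1},{"dp":[-0.02,-0.23,1],"twist":0,"fingers":0.1}]'; python3 - <<'E'
from h import *
s,T,im=wrist("w11");print(s["eef_pos"],s["eef_rot"],s["opening"],s["ft_force"]);K=np.array(im["intrinsics"])
for q in ["knob","knob_grip","load_mark"]:sp("wrist",q)
for p in [(.55,-.0415,.126),(.528,-.0415,.126),(.572,-.0415,.126)]:
    q=np.linalg.inv(T)@np.array([*p,1]);q=K@q[:3];print(q[:2]/q[2])
E
```

```text
time_s: 16.1
eef_pos: [0.5503, -0.0416, 0.2188]
eef_rot: [-3.141, 0.0, 1.561]
ft_force: [0.6, 0.6, -0.2]
opening: 0.0467
[ 0.5503 -0.0416  0.2188] [-3.1411  0.0003  1.5607] 0.04668670469378502 [ 0.6494  0.5987 -0.2166]
wrist knob [(array([ 0.5512, -0.038 ,  0.0914]), 0.88)]
wrist knob_grip [(array([ 0.5481, -0.0386,  0.1193]), 0.61)]
wrist load_mark [(array([ 0.4791, -0.0425,  0.071 ]), 0.95)]
[251.4234 191.3837]
[251.1418 163.5763]
[251.6906 217.7718]
```

View pics/w11.png

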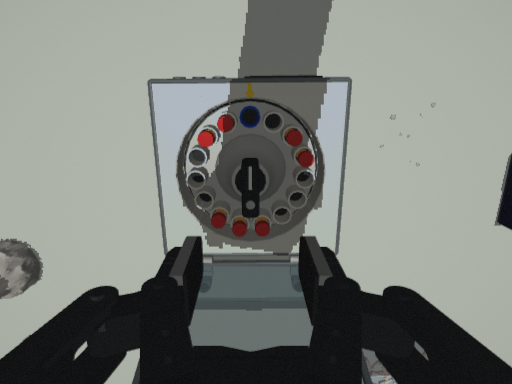

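```bash
python3 -m pendant '[{"dp":[0,-0.01,0.3],"twist":0,"fingers":0.1},{"dp":[0,-0.015,0.6],"twist":0,"fingers":0.1},{"dp":[0,-0.015,0.9],"twist":0,"fingers":0.1},{"dp":[0,-0.015,0.9],"twist":0,"fingers":0.1}]'; python3 -m pendant '[{"dp":[0,0,0.25],"twist":0,"fingers":0.1},{"dp":[0,0,0.5],"twist":0,"fingers":0.1},{"dp":[0,0,0.58],"twist":0,"fingers":0.1},{"dp":[0,0,0.58],"twist":0,"fingers":0.1},{"dp":[0,0,0.58],"twist":0,"fingers":0.1}]'; python3 - <<'E'
from h import *
s,T,im=wrist("w12");print(s["eef_pos"],s["eef_rot"],s["opening"],s["ft_force"]);K=np.array(im["intrinsics"])
E
```

```text
time_s: 16.7
eef_pos: [0.5474, -0.0412, 0.1447]
eef_rot: [-3.137, 0.0, 1.561]
ft_force: [-0.1, -0.5, 0.2]
opening: 0.047
time_s: 17.2
eef_pos: [0.55, -0.0416, 0.1015]
eef_rot: [3.139, -0.0, 1.561]
ft_force: [-0.7, 1.0, -0.2]
opening: 0.0473
[ 0.55   -0.0416  0.1015] [ 3.1395 -0.0001  1.5608] 0.047338540476005046 [-0.748   1.0424 -0.1923]
```

View pics/w12.png

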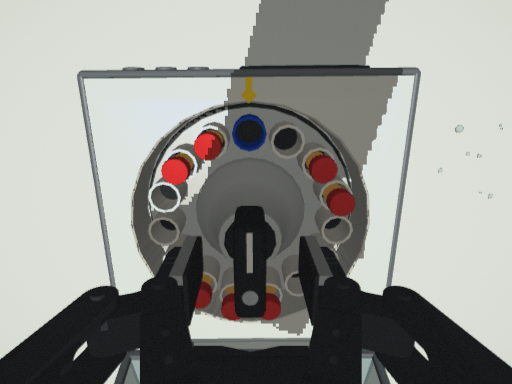

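```bash
python3 -m pendant '[{"dp":[0,0,0],"twist":0,"fingers":-0.3},{"dp":[0,0,0],"twist":0,"fingers":-0.7},{"dp":[0,0,0],"twist":0,"fingers":-1},{"dp":[0,0,0],"twist":0,"fingers":-1},{"dp":[0,0,0],"twist":0,"fingers":-1},{"dp":[0,0,0],"twist":0,"fingers":-1},{"dp":[0,0,0],"twist":0,"fingers":-1}]' 80; python3 - <<'E'
from h import *
s,T,im=wrist("w13");print(s["eef_pos"],s["eef_rot"],s["opening"],s["ft_force"],s["wrist_torque"],s["q"])
E
```

```text
time_s: 17.95
eef_pos: [0.5494, -0.042, 0.101]
eef_rot: [3.141, 0.0, 1.561]
ft_force: [-1.5, 0.1, 5.9]
opening: 0.0126
[ 0.5494 -0.042   0.101 ] [3.1406 0.0002 1.561 ] 0.012593290052629685 [-1.5407  0.072   5.9342] [-0.1897  0.3351  0.1495] [-0.2869  0.4915  0.3819  1.9668 -0.2664  0.7306  1.8147]
```

```bash
python3 -m pendant '[{"dp":[0,0,0],"twist":0.011,"fingers":-1},{"dp":[0,0,0],"twist":0.022,"fingers":-1},{"dp":[0,0,0],"twist":0.033,"fingers":-1},{"dp":[0,0,0],"twist":0.044,"fingers":-1},{"dp":[0,0,0],"twist":0.055,"fingers":-1},{"dp":[0,0,0],"twist":0.0675,"fingers":-1},{"dp":[0,0,0],"twist":0.0675,"fingers":-1},{"dp":[0,0,0],"twist":0.0675,"fingers":-1}]'; python3 - <<'E'
from h import *
s,T,im=wrist("w14");print(s["eef_pos"],s["eef_rot"],s["opening"],s["ft_force"],s["wrist_torque"])
E
```

```text
time_s: 18.8
eef_pos: [0.5494, -0.0419, 0.101]
eef_rot: [3.141, -0.0, 1.137]
ft_force: [-1.3, -1.9, 6.9]
opening: 0.013
[ 0.5494 -0.0419  0.101 ] [ 3.1405 -0.      1.1372] 0.01296774312997541 [-1.2585 -1.9378  6.8853] [-0.2653  0.3575  0.1911]
```

View pics/w14.png

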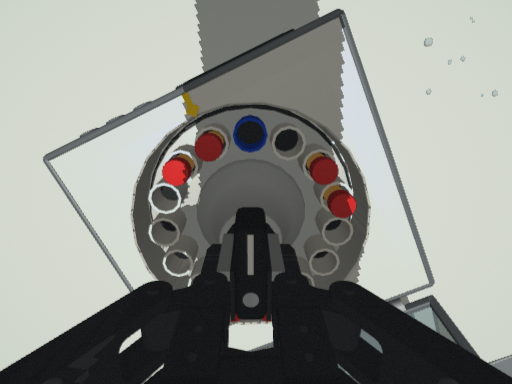

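```bash
python3 -m pendant '[{"dp":[0,0,0],"twist":0.011,"fingers":-1},{"dp":[0,0,0],"twist":0.022,"fingers":-1},{"dp":[0,0,0],"twist":0.033,"fingers":-1},{"dp":[0,0,0],"twist":0.044,"fingers":-1},{"dp":[0,0,0],"twist":0.055,"fingers":-1},{"dp":[0,0,0],"twist":0.0665,"fingers":-1},{"dp":[0,0,0],"twist":0.0665,"fingers":-1},{"dp":[0,0,0],"twist":0.0665,"fingers":-1}]';  python3 -m pendant '[{"dp":[0,0,0],"twist":0.011,"fingers":-1},{"dp":[0,0,0],"twist":0.022,"fingers":-1},{"dp":[0,0,0],"twist":0.033,"fingers":-1},{"dp":[0,0,0],"twist":0.044,"fingers":-1},{"dp":[0,0,0],"twist":0.055,"fingers":-1},{"dp":[0,0,0],"twist":0.0665,"fingers":-1},{"dp":[0,0,0],"twist":0.0665,"fingers":-1},{"dp":[0,0,0],"twist":0.0665,"fingers":-1}]'; python3 - <<'E'
from h import *
s,T,im=wrist("w15");print(s["eef_pos"],s["eef_rot"],s["opening"],s["ft_force"],s["wrist_torque"])
im=get_image("scene");a=im["pixels"][70:230,110:240,::-1];cv2.imwrite("pics/s15.png",cv2.resize(a,None,fx=3.5,fy=3.5,interpolation=cv2.INTER_CUBIC))
E
```

```text
time_s: 19.65
eef_pos: [0.5494, -0.0419, 0.101]
eef_rot: [3.141, -0.001, 0.719]
ft_force: [-2.2, -0.7, 7.0]
opening: 0.0124
time_s: 20.45
eef_pos: [0.5494, -0.0419, 0.101]
eef_rot: [3.141, -0.001, 0.302]
ft_force: [-1.3, -1.4, 7.1]
opening: 0.0126
[ 0.5494 -0.0419  0.101 ] [ 3.141  -0.0009  0.3017] 0.012624382855282775 [-1.2553 -1.3993  7.105 ] [-0.2727  0.3893  0.2266]
```

View pics/w15.png

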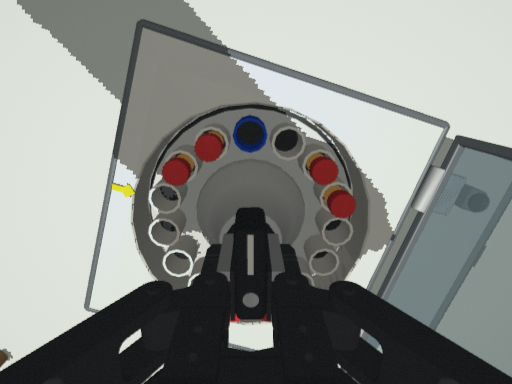

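View pics/s15.png

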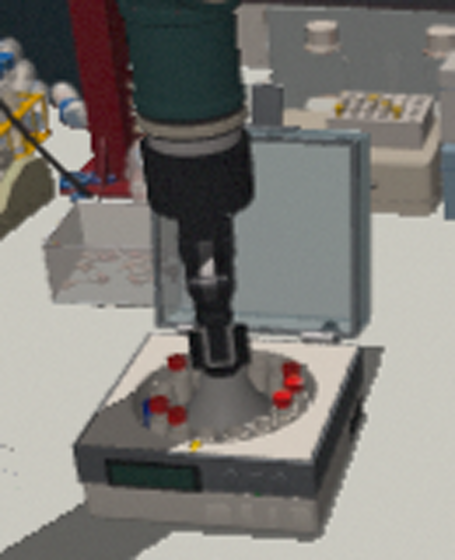

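```bash
python3 - <<'E'
from h import *
# blue ring centroid & world angle at home vs now
def ana(f,pos,rot,Ttc,K):
    T=np.eye(4);T[:3,:3]=Ro.from_euler("xyz",rot).as_matrix();T[:3,3]=pos;T=T@Ttc
    def pl(px,z=.067):
        d=T[:3,:3]@np.linalg.inv(K)@np.array([*px,1]);o=T[:3,3];return o+d*(z-o[2])/d[2]
    a=cv2.imread(f).astype(int);m=((a[...,0]-a[...,2]>40)&(a[...,0]-a[...,1]>30)).astype(np.uint8);m[:100]=0;m[170:]=0;m[:,:220]=0;m[:,280:]=0
    pts=np.argwhere(m)[:,::-1].astype(np.float32)
    c=cv2.minEnclosingCircle(pts)[0];w=pl(c);y=((a[...,2]-a[...,0]>90)&(a[...,1]-a[...,0]>60)&(np.arange(384)[:,None]<230)).astype(np.uint8)
    n,l,st,ce=cv2.connectedComponentsWithStats(y);k=1+np.argmax(st[1:,4]);ya=pl(ce[k],.07)
    d=w[:2]-np.array([.5494,-.0419]);e=ya[:2]-np.array([.5494,-.0419]);print(f,len(pts),c,w,np.arctan2(d[1],d[0]),np.linalg.norm(d),"arrow",ce[k],ya,np.arctan2(e[1],e[0]))
    return np.arctan2(d[1],d[0])
s,T,im=wrist("w16");Ttc=np.array(im["T_tool_cam"]);K=np.array(im["intrinsics"])
a=ana("pics/w13.png",[0.5494,-0.042,0.101],[3.1406,.0002,1.561],Ttc,K)
b=ana("pics/w14.png",[0.5494,-0.0419,0.101],[3.1405,0,1.1372],Ttc,K)
c=ana("pics/w16.png",s["eef_pos"],s["eef_rot"],Ttc,K)
print((a-b)%6.2832,(a-c)%6.2832,s["eef_rot"],s["wrist_torque"])
E
```

```text
pics/w13.png 496 (250.0, 133.1999969482422) [ 0.497  -0.0409  0.067 ] 3.1227754806204273 0.05241439873275082 arrow [248.8033  91.7158] [ 0.4751 -0.0413  0.07  ] 3.1335133611346446
pics/w14.png 491 (250.0, 133.1999969482422) [ 0.5021 -0.0194  0.067 ] 2.696937587012427 0.0524136966391404 arrow [190.0331 105.5635] [ 0.4753 -0.0418  0.07  ] 3.1407717242418247
pics/w16.png 491 (250.0, 133.5) [0.5345 0.0082 0.067 ] 1.860285537723212 0.052266780347084124 arrow [123.4606 189.3394] [ 0.4747 -0.0431  0.07  ] -3.1252348444057705
0.4258378936080005 1.2624899428972154 [ 3.1411 -0.0009  0.3017] [-0.3006  0.3672  0.1154]
```

```bash
python3 -m pendant '[{"dp":[0,0,0],"twist":0,"fingers":-1},{"dp":[0,0,0],"twist":0,"fingers":-1},{"dp":[0,0,0],"twist":0,"fingers":-1},{"dp":[0,0,0],"twist":0,"fingers":-1},{"dp":[0,0,0],"twist":0,"fingers":-1}]'; python3 - <<'E'
from h import *
s,T,im=wrist("w17");print(s["eef_rot"],s["opening"])
a=cv2.imread("pics/w17.png").astype(int);m=((a[...,0]-a[...,2]>40)&(a[...,0]-a[...,1]>30));m[:100]=0;m[170:]=0;m[:,:220]=0;m[:,280:]=0
print(cv2.minEnclosingCircle(np.argwhere(m)[:,::-1].astype(np.float32)))
get_image("scene")
for q in ["lid_tab","flask","dish","sample_vial","tape"]: sp("scene",q)
from cell import job
print(job.hand_in())
E
```

```text
time_s: 21.1
eef_pos: [0.5494, -0.0419, 0.101]
eef_rot: [3.141, -0.001, 0.302]
ft_force: [-0.7, -2.3, 7.2]
opening: 0.0128
[ 3.1412 -0.001   0.3016] 0.01279279035366594
((249.5, 133.5), 18.506855010986328)
scene lid_tab [(array([ 0.7288, -0.0412,  0.2413]), 0.88), (array([ 0.4699, -0.0425,  0.071 ]), 0.22)]
scene flask [(array([ 0.6848, -0.3467,  0.0022]), 0.72), (array([ 0.5558, -0.0441,  0.0015]), 0.51)]
scene dish [(array([ 0.4672, -0.3735,  0.0006]), 0.95)]
scene sample_vial [(array([ 0.3727, -0.2629,  0.0004]), 0.62), (array([ 0.3661, -0.3234, -0.0006]), 0.62)]
scene tape [(array([ 0.4926, -0.5508,  0.0008]), 0.6)]
the job is handed in; nothing more can be done
None
```

The lid is open on its stop and the carousel stands at the third click. The empty cup behind the two loaded vials is at the yellow arrow. I handed the job in at about 21 s, with the gripper still holding the knob at 80 N.

- **Lid:** I lifted it by the front tab along its arc to about 1.82 rad, then let it go. The last reading put the tab at (0.729, -0.041, 0.241), within about 3 mm of where it should be with the lid resting on its stop.
- **Carousel:** I turned the knob clockwise in three 24° steps. The blue cup's position in the wrist camera gave a turn of 1.262 rad, against a target of 1.257. The gripper itself turned 1.259 rad, and nothing had moved after a further half second of holding.
- **Other things on the bench:** The flask, dish, both vials and tape read within about 5 mm of their starting positions, which is about the detector's accuracy. I did not re-check the tweezers, which the scene camera had not found at the start either.
- **Forces:** Every reading I took stayed below about 8 N per axis. There was a sideways load of up to 7 N while swinging the lid, and it disappeared on release.

Estimates of where the counter stands along x disagreed by up to 5 mm, from 0.547 to 0.552 m. I used 0.549 m, and the knob turned without any noticeable sideways force.

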